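Screw in a barbed elbow, clock it, and slide the manifold to the leak test

TASK

Take the brass elbow from the parts tray, stand it in the threaded port of the manifold clamped on the slide jig, and screw it in clockwise (seen from above) until it bites on the seal and then on to where its barbed outlet points straight at the black rubber test socket. Then push the carriage along its rail until it clicks home at the test station with the outlet inside the socket. Leave the other two fittings standing in the tray and the spray bottle standing where it is.

Things in the scene. Friction and masses are not known exactly. Their poses are not given: they have to be found in the camera images.
- elbow_grip (a point): Brass elbow, loose, standing in the tray on its threaded end: the only fitting with a barbed tube out of its side. Point on its vertical axis 40 mm above its underside; x axis along the outlet tube, z up. Square body 24 x 24 mm from 18.5 to 54 mm height: grip it across its +y and -y sides, fingertips above the flange (42 mm diameter, 14.5 to 18.5 mm height). About 120 g.
- nose (a point): Centre of the flat underside of the elbow's threaded end, on its axis; axes as elbow_grip. Shank 27 mm diameter, 14.5 mm long up to the flange, with two thread lugs at its very foot (3 mm thick, reaching 19 mm from the axis, on the +y and -y sides).
- outlet_tip (a point): End of the elbow's outlet tube, 42 mm along x from the elbow's axis and 36 mm above the nose. The barbed tube is 13 to 15 mm thick.
- port (a point): Centre of the port's mouth on the level top of the grey manifold block (54 x 54 x 26 mm) clamped on the carriage. y axis along the rail towards the test socket, z up. Vertical bore 42 mm with a coarse right-hand two-start thread leaving a clear 29.8 mm hole; lead 16 mm a turn (2.5 mm a radian), clockwise goes down.
- jig: Slide jig with base plate (116 x 330 mm), rail, carriage and test socket; fixed, origin on the bench under its centre, y along the rail to the socket. Set the elbow in with its outlet pointing away from the socket (within 25 degrees): the nose drops 6 mm into the port onto the thread, and half a turn clockwise brings the outlet round to the socket. Set in the other way it ends tight, half a turn wrong.
- seal (a joint): Sprung rubber seal in the bottom of the port: 0 free, negative as the elbow presses it (about -0.0015 when done). It bites 20 to 30 degrees before the outlet points at the socket: the turning moment rises by about 0.1 N m or more, or a hand that presses down feels 10 to 20 N push back. Done, the nose is 12.9 mm below the port's mouth; 35 degrees more jam the flange. The elbow stays as it is left.
- push_knob (a point): Black upright round post on the trailing end of the carriage, 16 mm diameter, 42 mm tall; point on its axis 26 mm above the carriage's flat top (16 mm below the post's top), 85 mm behind the port along the rail. Axes as port. Free on all sides; the carriage's top reaches 20 mm behind it.
- test_socket (a point): Centre of the 28 mm wide mouth of the black rubber test socket, a cone narrowing to 18 mm over 24 mm, on the aluminium upright (50 mm wide, 122 mm above the bench) at the end of the jig; y axis along the rail, into the socket. With the carriage at the test station it takes in the last 14 mm of the outlet tube.
- carriage (a joint): Carriage on its rail: 0 at the loading station, where it starts, 0.100 m at the test station (end stop) beside the socket; moves along port's +y. A spring plunger riding over ribs holds it at either station: about 8 N to leave one or to enter the other, 1 N between.
- tray: Low steel parts tray, 124 x 270 mm (long side along y), rim 16 mm and inner floor 7 mm above the bench; origin on the bench under its centre. Fixed. Holds three brass fittings upright in a row about 85 mm apart, in any order.
- straight_barb: Straight brass hose barb, 58 mm tall, flange 42 mm diameter, standing in the tray; origin at the centre of its underside. Leave it.
- blank_plug: Short brass blanking plug with a square head, 33 mm tall, flange 42 mm diameter, standing in the tray; origin at the centre of its underside. Leave it.
- spray: Small spray bottle, 33 mm diameter, 112 mm tall, standing on the bench beyond the work; origin at the centre of its underside. Leave it.
Mind the look-alikes: they are no part of the job. What is shaped like the part that bears elbow_grip but purple, red or turquoise is not meant.

How it is judged:
By the outcome, as a careful person would: the job done as asked, in the order asked, and still so for the second after the job is handed in, with the robot touching nothing.
It also fails if it takes over 61 s, if anything falls off the work surface, if the arm or the gripper's body presses on something with over 40 N, if the wrist force passes 120 N, or if a joint passes its speed limit or range.

ROBOT

A 6-joint arm with a two-finger parallel gripper is mounted at the origin on a cart in front of the work surface, level with it; the furniture and walls round the work are solid. World frame = base frame: x ahead of the robot, y to its left, z up, the work surface at z = 0. Lengths are in mm, angles in rad, forces in N, time in s.
With the tool pointing down it reaches from about 275 to 875 mm from the base axis. Payload 12.5 kg.
Tool frame: the origin (TCP) lies midway between the tips of the shut fingers; the grasp point (between the pads) lies 19 mm behind it; z points along the fingers, y is the line along which they close (so a half turn about z gives the same grasp; the last joint's range is limited). The gripper opens to 85 mm and grips with 20 to 120 N. Pads are 22 mm wide; open, the fingers measure 114 mm over their backs; the gripper's body (76 mm by 85 mm) begins 54 mm behind the grasp point. The pads swing forward as they close: fully open they stand 13 mm farther back than shut.
Start: joints at [-1.195, 0.351, 1.652, -0, 1.139, -0.085], TCP at [244.582, -492.61, 231.29] pointing down, gripper open.
Joint ranges: [-2.75, 2.75], [-0.79, 2.1], [0.01, 2.65], [-1.57, 4.71], [0.07, 3.14], [-2.87, 2.87]. Speed limits (rad/s): [2.22, 2.22, 2.79, 3.14, 3.14, 3.14].

INTERFACE

Orientations are given as a unit quaternion [x, y, z, w].
In Python, from cell import status, cams, hand_in gives the robot as it stands.
- The arm moves only by the tool step_arm, never from a script. Its argument "series" is a list of rows, each a list of 6 numbers: the shift along the tool's x, y, z in units of 60 mm (1.0 is 60 mm), then the turn, a rotation vector about the tool's x, y, z in units of 5 degrees (1.0 is 5 degrees). A call has exactly 5 rows; each row is the pose to reach, as a shift and turn from the pose commanded when the call began, along the tool's axes at that moment; what a row does not reach only later rows make up. A row lasts 1/8 s, in which the tool goes at most 62.5 mm and 10.7 degrees, less where a joint would pass 70% of its speed; a pose out of reach is approached as far as the arm can. A call with a gripper value outside its range is refused whole. "grip" is the opening, from 0 (shut) to 1 (fully open), set as the call begins (left out, the last holds). The fingers move at their own pace and stop on an object; "grip_force" is the grip in N (left out, the last holds). Time passes only in rows, so rows that repeat a pose let the fingers close, or fill a call up. It gives the time, the measured TCP pose, the force, the opening and the grip force at its end, in the units of the state.
- status.observe(): the state, without advancing time (a new reading comes with each control period).
- cams.capture(name): name is "scene" or "top" or "wrist"; returns the picture (384x512x3 uint8, blue, green, red); there is no depth.
- cams.camera_params(name): a dict with "mtx" (3x3 intrinsics, pixels), "k1" (the pictures are not rectified: a ray, as slopes to the right and down, at radius r is drawn at 1 + k1 r^2 times it, then the intrinsics apply), "extrinsics" (4x4, takes a point from camera to world coordinates); the wrist camera has in their place "hand_eye" (4x4, takes a point from camera to tool coordinates, whose origin is the TCP and whose axes are the flange's). Camera axes: x right, y down, z forward; pixel columns grow to the right and rows downward; lengths in mm; the calibration is good to about 2 mm. A picture is of the moment at which its call begins: read the wrist's pose just before it. camera_params takes no time and is no camera call.
- hand_in(): hands the job in; it is judged then, once.
Trained networks look in the newest picture that a camera, given by its name, has taken for a name from the list of things; names that differ only in an ending like _2 or _b are one class to them, and where a whole thing is asked for, a point or a joint stands for the part that bears it (a point fixed in the world has none). Each returns a list of dicts, best first, with "p" (0 to 1); they miss things now and then, are a little off and sometimes report something else, mostly with a low value. They report only what shows in the picture. A call takes as long as a camera call. They do not tell look-alikes from the thing itself.
- cams.recognise(label, camera): "location" ([x, y, z] in mm, in world coordinates, good to about 4 mm: the middle of the surface that is visible of it).
- cams.silhouettes(label, camera): "region" (384x512 bool, what is visible of it).
- cams.spot_point(label, camera): "location" ([x, y, z] in mm, in world coordinates, good to about 4 mm: a listed point, or the origin of a listed thing).
The state is a dict: "time_s": time; "joint_pos": joint angles; "joint_velocities": joint speeds; "tau": joint torques, N m; "tcp_pos": TCP position; "orientation": TCP orientation; "ft_force": force on the tool from outside, world axes, zero at the start; "moment": the same for the moment, N m; "finger_gap": opening from 0.0 (shut) to 1.0 (fully open); "finger_force": force on a finger pad.
Only numpy, scipy, OpenCV 4.12 (cv2) and the standard library are available. Lean on these libraries where they do the work, as an engineer would, in place of code of your own. Each camera call takes 0.05 s, during which the arm holds its last target. There are 200 camera calls.

## Working session

There is one attempt and no reset: what is moved stays moved. The work goes in short steps, Python scripts to look and compute and a tool call to move; the robot and the scene stay as the last step left them, time stands still between calls to the robot, and variables do not carry over. Pictures are saved under pics/ and viewed, at most 10 in all, crops included, and the job is handed in when it is done.

Besides the shell and the picture viewer there is one more tool, called after ">>>" by a JSON object that holds its "name" and its "arguments", one argument or row to a line. step_arm: Moves the arm, as the interface text tells. Its arguments: {"type":"object","properties":{"series":{"type":"array","items":{"type":"array","items":{"type":"number"}}},"grip":{"type":"number"},"grip_force":{"type":"number"}},"required":["series"]}

```bash
ls; mkdir -p pics; cat > h.py <<'E'
import numpy as np, cv2
from scipy.spatial.transform import Rotation as R
from cell import status, cams, hand_in
def T(s):
    M=np.eye(4);M[:3,:3]=R.from_quat(s['orientation']).as_matrix();M[:3,3]=s['tcp_pos'];return M
def cam(name,s=None):
    p=cams.camera_params(name)
    E=np.array(p['extrinsics']) if name!='wrist' else T(s)@np.array(p['hand_eye'])
    return np.array(p['mtx']),p['k1'],E
def ray(c,uv):
    K,k,E=c
    d=np.linalg.inv(K)@[uv[0],uv[1],1.]; q=d[:2].copy()
    for _ in range(20): q=d[:2]/(1+k*(q@q))
    v=E[:3,:3]@[q[0],q[1],1]; return E[:3,3],v/np.linalg.norm(v)
def onz(c,uv,z):
    o,v=ray(c,uv); return o+v*(z-o[2])/v[2]
def proj(c,P):
    K,k,E=c; q=np.linalg.inv(E)@np.r_[P,1]; q=q[:2]/q[2]; q=q*(1+k*(q@q)); return (K@np.r_[q,1])[:2]
def tri(rays):
    A=0;b=0
    for o,v in rays:
        M=np.eye(3)-np.outer(v,v);A=A+M;b=b+M@o
    return np.linalg.solve(A,b)
E
python3 - <<'E'
from h import *
s=status.observe();print(s)
np.set_printoptions(precision=1,suppress=True)
for n in('scene','top','wrist'):
    im=cams.capture(n);cv2.imwrite(f'pics/{n}0.png',im)
    if n=='wrist':continue
    for l in ('elbow_grip','outlet_tip','port','push_knob','test_socket','jig','tray','straight_barb','blank_plug','spray'):
        print(n,l,[(np.round(d['location'],0).tolist(),round(d['p'],2)) for d in cams.spot_point(l,n)[:3]])
a=cv2.imread('pics/scene0.png');b=cv2.imread('pics/top0.png')
cv2.imwrite('pics/both.png',cv2.resize(np.vstack([a,b]),None,fx=.78,fy=.78))
E
```

```text
pics
{'time_s': 0.0, 'joint_pos': array([-1.19459684e+00,  3.51237732e-01,  1.65245522e+00, -1.06912987e-06,
        1.13911553e+00, -8.46010117e-02]), 'joint_velocities': array([-6.80430831e-05,  1.15663238e-04,  1.21104765e-03, -1.42119829e-04,
       -1.35764723e-03,  1.56283240e-04]), 'tau': array([-6.56779030e-04, -5.06107092e+01, -2.91412783e+01, -7.02818079e-05,
        4.46812715e-03,  1.06989924e-05]), 'tcp_pos': array([ 244.45904682, -492.29562775,  230.74577924]), 'orientation': array([ 9.73574839e-01,  2.28367389e-01, -8.87995860e-05, -6.01391095e-04]), 'ft_force': array([-0.31668827,  0.25261966, -0.33970816]), 'moment': array([-0.02527307,  0.01893228,  0.055777  ]), 'finger_force': 0.0, 'finger_gap': 1.0043419781201024}
scene elbow_grip [([532.0, 507.0, 36.0], 0.71), ([490.0, 41.0, 46.0], 0.63), ([565.0, 387.0, 37.0], 0.56)]
scene outlet_tip [([546.0, 424.0, 35.0], 0.71), ([498.0, 493.0, 32.0], 0.7), ([530.0, 31.0, 38.0], 0.69)]
scene port []
scene push_knob [([492.0, -377.0, 64.0], 0.45)]
scene test_socket []
scene jig [([653.0, -50.0, -2.0], 0.66)]
scene tray [([488.0, 124.0, 1.0], 0.66)]
scene straight_barb [([476.0, 215.0, 5.0], 0.69), ([472.0, 120.0, 7.0], 0.36)]
scene blank_plug [([476.0, 122.0, 7.0], 0.4)]
scene spray [([649.0, -51.0, 2.0], 0.51)]
top elbow_grip [([487.0, 43.0, 50.0], 0.65), ([532.0, 510.0, 40.0], 0.62), ([337.0, -346.0, 43.0], 0.53)]
top outlet_tip [([530.0, 35.0, 42.0], 0.63), ([309.0, -376.0, 35.0], 0.63), ([550.0, 428.0, 35.0], 0.47)]
top port [([489.0, -294.0, 67.0], 0.94)]
top push_knob [([495.0, -380.0, 68.0], 0.87)]
top test_socket [([478.0, -164.0, 93.0], 0.78)]
top jig []
top tray [([487.0, 124.0, -2.0], 0.9), ([489.0, 39.0, 54.0], 0.39)]
top straight_barb [([480.0, 214.0, 2.0], 0.46)]
top blank_plug [([474.0, 122.0, 8.0], 0.51)]
top spray [([653.0, -46.0, 3.0], 0.45)]
```

View pics/both.png

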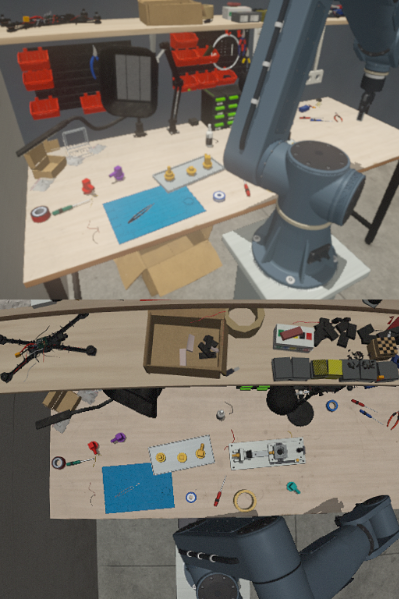

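The scene shows the tray (top view ≈ (180,452) in the shown collage) with the elbow at its right end, outlet pointing about +x. The jig is at ≈(265,453), and the purple, red and turquoise look-alikes are well away from both. I'll use the wrist camera to look closer.

```bash
cat >> h.py <<'E'
def go(p,yaw_y,s=None):
    """units for TCP p, tool y at world yaw (deg), tool down"""
    s=s or status.observe(); M=T(s); a=np.radians(yaw_y)
    y=np.array([np.cos(a),np.sin(a),0]);z=np.array([0,0,-1.]);G=np.c_[np.cross(y,z),y,z]
    d=M[:3,:3].T@(np.array(p)-M[:3,3])/60; w=R.from_matrix(M[:3,:3].T@G).as_rotvec(degrees=True)/5
    print('GO',np.round(d,3),np.round(w,3))
E
python3 - <<'E'
from h import *
np.set_printoptions(precision=3,suppress=True)
print(cams.camera_params('wrist'))
go([400,-290,330],4); go([430,42,280],78)
E
```

```text
{'mtx': array([[304.414,   0.   , 261.062],
       [  0.   , 304.414, 193.704],
       [  0.   ,   0.   ,   1.   ]]), 'k1': 0.022513879976450664, 'hand_eye': array([[  -0.001,   -0.946,   -0.325,   82.925],
       [   1.   ,   -0.001,    0.001,    0.352],
       [  -0.001,   -0.325,    0.946, -143.394],
       [   0.   ,    0.   ,    0.   ,    1.   ]])}
GO [ 3.821 -1.873 -1.645] [  0.     0.   -13.52]
GO [ 6.73  -6.607 -0.812] [  0.     0.   -28.32]
```

```bash
python3 - <<'E'
from h import *
np.set_printoptions(precision=3,suppress=True)
go([480,-290,250],4)
E
```

```text
GO [ 5.016 -1.28  -0.311] [  0.     0.   -13.52]
```

>>> {"name": "step_arm", "arguments": {
  "series": [
    [5.0,-1.3,-0.3,0,0,-13.5],
    [5.0,-1.3,-0.3,0,0,-13.5],
    [5.0,-1.3,-0.3,0,0,-13.5],
    [5.0,-1.3,-0.3,0,0,-13.5],
    [5.0,-1.3,-0.3,0,0,-13.5]
  ],
  "grip": 0.6
}}

```text
time_s: 1.78
tcp_pos: [480.0, -287.8, 249.6]
orientation: [0.763, 0.646, 0.0, 0.0]
ft_force: [0.4, -1.6, 0.0]
finger_gap: 0.601
finger_force: 0.0
```

```bash
python3 - <<'E'
from h import *
s=status.observe();print(s['time_s'],s['tcp_pos'],s['orientation'],s['finger_gap'])
cv2.imwrite('pics/jig1.png',cams.capture('wrist'));
import pickle;pickle.dump(s,open('jig1.pkl','wb'))
for l in ('port','push_knob','test_socket','jig'):
    print(l,[(np.round(d['location'],1).tolist(),round(d['p'],2)) for d in cams.spot_point(l,'wrist')[:2]])
E
```

```text
1.775 [ 480.03107903 -287.76723548  249.58184309] [7.63354880e-01 6.45979319e-01 4.73912337e-05 2.09996821e-04] 0.6005291878120969
port [([487.9, -290.2, 67.1], 0.63), ([485.0, -245.5, 3.1], 0.28)]
push_knob [([493.1, -376.0, 65.5], 0.82), ([481.5, -166.6, 93.5], 0.15)]
test_socket [([483.1, -165.5, 91.4], 0.72)]
jig [([486.9, -248.0, 2.1], 0.65)]
```

View pics/jig1.png

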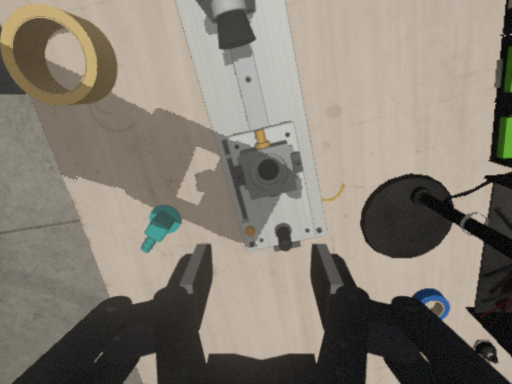

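The jig is seen close up: port hole at (269,169), knob top at (284,232), socket mouth at (236,30), and a lamp base off to the right at (408,215). The network points agree with this. Next I'll refine the rail direction from edges and the port from its hole.

```bash
python3 - <<'E'
from h import *
import pickle
np.set_printoptions(precision=1,suppress=True)
s=pickle.load(open('jig1.pkl','rb'));c=cam('wrist',s)
im=cv2.imread('pics/jig1.png')
for n,a,b,z in(('plL',(178,0),(220,137),10),('plR',(287,0),(327,235),10),('caL',(223,137),(247,248),40),('caR',(294,122),(327,235),40)):
    p,q=onz(c,a,z),onz(c,b,z);d=p-q;print(n,p,q,np.degrees(np.arctan2(d[1],d[0])))
g=cv2.cvtColor(im,cv2.COLOR_BGR2GRAY)
m=(g[145:195,245:295]<45).astype(np.uint8)
n,l,st,ce=cv2.connectedComponentsWithStats(m);i=1+np.argmax(st[1:,4]);print(st[i],ce[i]+[245,145],onz(c,ce[i]+[245,145],65))
print('port',onz(c,(269,169),67),'lamp',onz(c,(408,215),20))
cv2.imwrite('pics/crop1.png',cv2.resize(im[100:260,190:350],(640,640),interpolation=cv2.INTER_CUBIC))
go([430,45,230],78)
E
```

```text
plL [ 419.8 -102.5   10. ] [ 433.4 -253.6   10. ] 95.15290745105159
plR [ 536.1 -121.9   10. ] [ 552.  -411.3   10. ] 93.13316777816371
caL [ 441.5 -250.5   40. ] [ 442.7 -396.7   40. ] 90.44665276469838
caR [ 524.3 -247.3   40. ] [ 547.4 -395.3   40. ] 98.87429465861221
[21 27  1  1  1] [266. 172.] [ 484.3 -293.1   65. ]
port [ 488.2 -289.8   67. ] lamp [ 658.5 -394.2   20. ]
GO [ 5.4 -1.8  0.3] [ -0.   -0.  -17.6]
```

View pics/crop1.png

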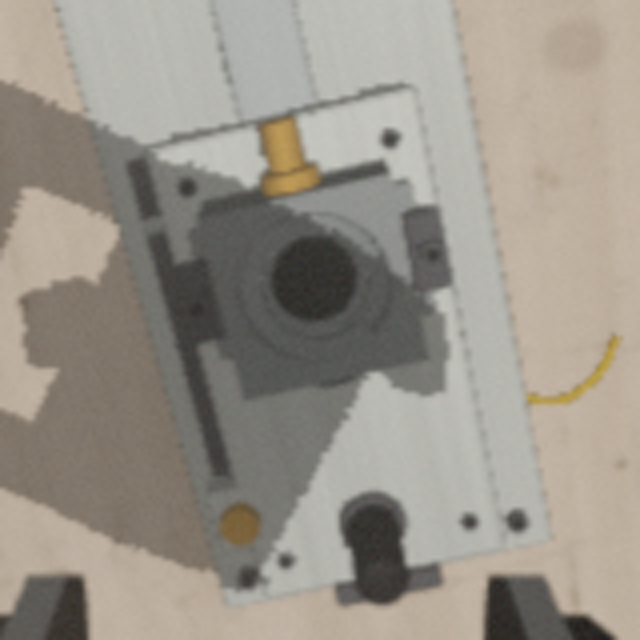

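The crop shows the port ring centre at full-image ≈(268.3,171.5), so the mouth is at about (488,-293). The rail direction is about 94°. Now to the tray.

>>> {"name": "step_arm", "arguments": {
  "series": [
    [5.4,-1.8,0.3,0,0,-17.6],
    [5.4,-1.8,0.3,0,0,-17.6],
    [5.4,-1.8,0.3,0,0,-17.6],
    [5.4,-1.8,0.3,0,0,-17.6],
    [5.4,-1.8,0.3,0,0,-17.6]
  ]
}}

```text
time_s: 2.65
tcp_pos: [431.4, 19.7, 232.9]
orientation: [0.391, 0.92, 0.0, 0.0]
ft_force: [0.6, 0.1, 0.1]
finger_gap: 0.599
finger_force: 0.0
```

```bash
python3 - <<'E'
from h import *
go([430,45,230],78)
E
```

```text
GO [0.32  0.276 0.049] [ 2.000e-03  7.000e-03 -6.807e+00]
```

>>> {"name": "step_arm", "arguments": {
  "series": [
    [0.3,0.3,0,0,0,-6.8],
    [0.3,0.3,0,0,0,-6.8],
    [0.3,0.3,0,0,0,-6.8],
    [0.3,0.3,0,0,0,-6.8],
    [0.3,0.3,0,0,0,-6.8]
  ]
}}

```text
time_s: 3.28
tcp_pos: [432.7, 44.0, 232.9]
orientation: [0.108, 0.994, -0.0, 0.0]
ft_force: [-1.1, -0.2, 0.5]
finger_gap: 0.601
finger_force: 0.0
```

```bash
python3 - <<'E'
from h import *
import pickle
s=status.observe();print(s['time_s'],s['tcp_pos'],s['orientation'])
im=cams.capture('wrist');cv2.imwrite('pics/tray1.png',im);pickle.dump(s,open('tray1.pkl','wb'))
for l in ('elbow_grip','nose','outlet_tip','straight_barb','blank_plug'):
    print(l,[(np.round(d['location'],1).tolist(),round(d['p'],2)) for d in cams.spot_point(l,'wrist')[:2]])
E
```

```text
3.275 [432.6766429   43.98395974 232.85789656] [ 1.08481359e-01  9.94098483e-01 -1.73637825e-05  2.56649675e-05]
elbow_grip [([489.9, 44.3, 49.5], 0.75)]
nose [([494.4, 44.7, 6.6], 0.58)]
outlet_tip [([531.1, 30.9, 45.7], 0.93)]
straight_barb [([477.6, 214.9, 5.6], 0.7), ([652.4, -48.8, 4.2], 0.59)]
blank_plug [([469.3, 121.1, 5.1], 0.7)]
```

View pics/tray1.png

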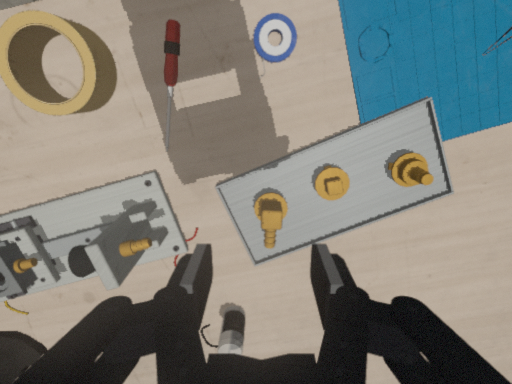

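The elbow flange is at (270,207) with the outlet tip at (269,244). The plug is at (332,183) and the straight barb at (408,170), both standing. I'll descend above the elbow for the second view.

```bash
python3 - <<'E'
from h import *
go([490,44,140],75)
E
```

```text
GO [-0.936  0.192  1.547] [-0.    -0.001  0.553]
```

>>> {"name": "step_arm", "arguments": {
  "series": [
    [-0.5,0.1,0.8,0,0,0.55],
    [-0.93,0.19,1.55,0,0,0.55],
    [-0.93,0.19,1.55,0,0,0.55],
    [-0.93,0.19,1.55,0,0,0.55],
    [-0.93,0.19,1.55,0,0,0.55]
  ]
}}

```text
time_s: 4.2
tcp_pos: [489.9, 44.1, 141.4]
orientation: [0.13, 0.992, 0.0, 0.001]
ft_force: [0.8, 0.2, 0.2]
finger_gap: 0.599
finger_force: 0.0
```

```bash
python3 - <<'E'
from h import *
import pickle
s=status.observe();print(s['time_s'],s['tcp_pos'],s['orientation'])
im=cams.capture('wrist');cv2.imwrite('pics/tray2.png',im);pickle.dump(s,open('tray2.pkl','wb'))
for l in ('elbow_grip','nose','outlet_tip'):
    for d in cams.spot_point(l,'wrist')[:1]: print(l,np.round(d['location'],1).tolist(),round(d['p'],2),proj(cam('wrist',s),d['location']))
cv2.imwrite('pics/crop2.png',cv2.resize(im[120:280,180:340],(640,640),interpolation=cv2.INTER_CUBIC))
E
```

```text
4.2 [489.93290711  44.13713017 141.416257  ] [1.29841317e-01 9.91533975e-01 1.59264629e-04 1.25842086e-03]
elbow_grip [490.9, 42.3, 48.5] 0.75 [260.51272196 198.29352275]
nose [490.0, 45.6, 9.1] 0.79 [263.76297896 182.41016907]
outlet_tip [532.6, 32.7, 40.2] 0.72 [262.24659758 240.05557001]
```

View pics/crop2.png

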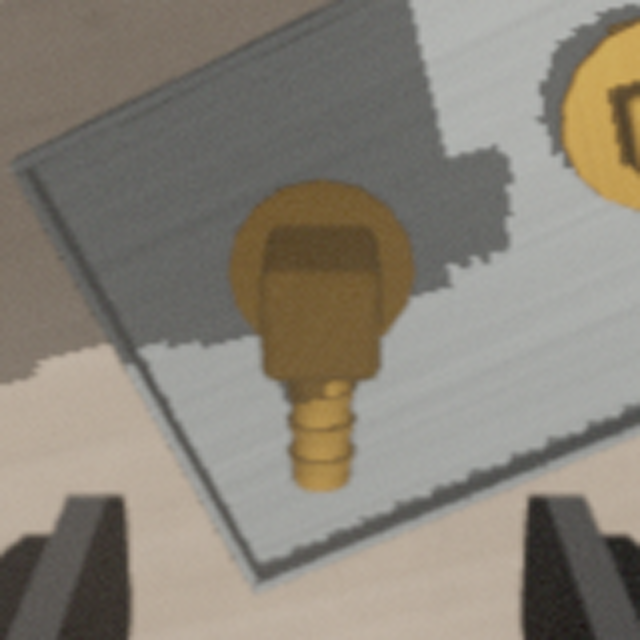

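The crop shows the elbow aligned with the image axes: body top centre at (260.3,201.3), flange centre at about (260.5,187), outlet straight down the picture. That puts its yaw at −15° and tool y at 75°, as the gripper already stands.

```bash
python3 - <<'E'
from h import *
import pickle
np.set_printoptions(precision=1,suppress=True)
s=pickle.load(open('tray2.pkl','rb'));c=cam('wrist',s);c1=cam('wrist',pickle.load(open('tray1.pkl','rb')))
print('top',onz(c,(260.3,201.3),61),'flange',onz(c,(260.5,187),25.5))
print('tip',onz(c,(260.3,120+487/4),43),'flange view1',onz(c1,(270.5,207),25.5))
print('tri flange',tri([ray(c,(260.5,187)),ray(c1,(270.5,207))]))
for l in('elbow_grip','outlet_tip'): pass
go([490,44,29],75)
E
```

```text
top [488.9  42.7  61. ] flange [488.5  42.8  25.5]
tip [532.4  31.   43. ] flange view1 [487.3  42.4  25.5]
tri flange [493.2  41.6  10.2]
GO [-0.  -0.   1.9] [0. 0. 0.]
```

>>> {"name": "step_arm", "arguments": {
  "series": [
    [0.012,-0.027,0.7,0,0,0],
    [0.012,-0.027,1.4,0,0,0],
    [0.012,-0.027,1.86,0,0,0],
    [0.012,-0.027,1.86,0,0,0],
    [0.012,-0.027,1.86,0,0,0]
  ]
}}

```text
time_s: 5.03
tcp_pos: [489.2, 42.7, 29.4]
orientation: [0.13, 0.992, 0.0, 0.001]
ft_force: [-0.2, 0.4, 0.7]
finger_gap: 0.599
finger_force: 0.0
```

>>> {"name": "step_arm", "arguments": {
  "series": [
    [0,0,0,0,0,0],
    [0,0,0,0,0,0],
    [0,0,0,0,0,0],
    [0,0,0,0,0,0],
    [0,0,0,0,0,0]
  ],
  "grip": 0.1,
  "grip_force": 50
}}

```text
time_s: 5.65
tcp_pos: [489.2, 42.7, 29.4]
orientation: [0.13, 0.992, 0.0, 0.001]
ft_force: [-1.7, -0.4, 8.5]
finger_gap: 0.273
finger_force: 48.6
```

>>> {"name": "step_arm", "arguments": {
  "series": [
    [0,0,-0.3,0,0,0],
    [0,0,-1.0,0,0,0],
    [0,0,-1.9,0,0,0],
    [0,0,-2.7,0,0,0],
    [0,0,-2.7,0,0,0]
  ]
}}

```text
time_s: 6.28
tcp_pos: [490.2, 42.7, 194.0]
orientation: [0.13, 0.992, 0.0, 0.004]
ft_force: [0.5, -0.8, -1.4]
finger_gap: 0.268
finger_force: 49.3
```

```bash
python3 - <<'E'
from h import *
s=status.observe();print(s['tcp_pos'],s['ft_force'],s['moment'],s['finger_gap'],s['joint_pos'][5])
go([488,-292.7,191],4)
E
```

```text
[490.20717428  42.73448304 194.01636232] [ 0.54464495 -0.82710111 -1.4265819 ] [-0.0471768  -0.00802877  0.01915585] 0.26812617088543866 -1.3181712846666924
GO [-1.403 -5.412  0.05 ] [ 0.068  0.057 14.217]
```

>>> {"name": "step_arm", "arguments": {
  "series": [
    [-0.2,-0.77,0.0,0,0,2],
    [-0.4,-1.55,0.0,0,0,4],
    [-0.6,-2.3,0.0,0,0,6],
    [-0.8,-3.1,0.0,0,0,8],
    [-1.0,-3.87,0.0,0,0,10]
  ]
}}

```text
time_s: 6.9
tcp_pos: [486.1, -198.5, 189.4]
orientation: [0.539, 0.842, -0.0, -0.001]
ft_force: [1.0, 0.8, -1.5]
finger_gap: 0.278
finger_force: 49.3
```

```bash
python3 - <<'E'
from h import *
go([488,-292.7,191],4)
E
```

```text
GO [-1.439 -0.628 -0.027] [-0.009 -0.009  4.149]
```

>>> {"name": "step_arm", "arguments": {
  "series": [
    [-0.7,-0.3,0,0,0,2],
    [-1.44,-0.63,0.2,0,0,4.15],
    [-1.44,-0.63,0.45,0,0,4.15],
    [-1.44,-0.63,0.45,0,0,4.15],
    [-1.44,-0.63,0.45,0,0,4.15]
  ]
}}

```text
time_s: 7.52
tcp_pos: [489.3, -290.4, 163.4]
orientation: [0.679, 0.734, 0.0, -0.0]
ft_force: [0.7, 0.1, -1.4]
finger_gap: 0.272
finger_force: 49.4
```

```bash
python3 - <<'E'
from h import *
import pickle
s=status.observe();print(s['time_s'],s['tcp_pos'],s['orientation'],s['joint_pos'])
im=cams.capture('wrist');cv2.imwrite('pics/port1.png',im);pickle.dump(s,open('port1.pkl','wb'))
for l in ('port','nose','outlet_tip','push_knob','test_socket'):
    for d in cams.spot_point(l,'wrist')[:1]: print(l,np.round(d['location'],1).tolist(),round(d['p'],2),proj(cam('wrist',s),d['location']))
cv2.imwrite('pics/crop3.png',cv2.resize(im[100:340,130:390],(780,720),interpolation=cv2.INTER_CUBIC)[:600])
E
```

```text
7.525 [ 489.25998827 -290.42699347  163.38064074] [ 6.79176249e-01  7.33975198e-01  3.34693868e-05 -1.76798863e-04] [-6.17574369e-01  4.62540086e-01  1.66676339e+00  1.31913351e-04
  1.01263122e+00 -6.95161079e-01]
port [486.7, -289.4, 64.7] 0.75 [258.89953445 191.96543653]
nose [341.5, -347.3, -4.5] 0.85 [123.78301976 211.98235338]
outlet_tip [307.5, -374.3, 36.0] 0.85 [ 73.30894011 250.19271184]
test_socket [481.3, -163.8, 91.1] 0.97 [264.89948651  13.04324634]
```

View pics/crop3.png

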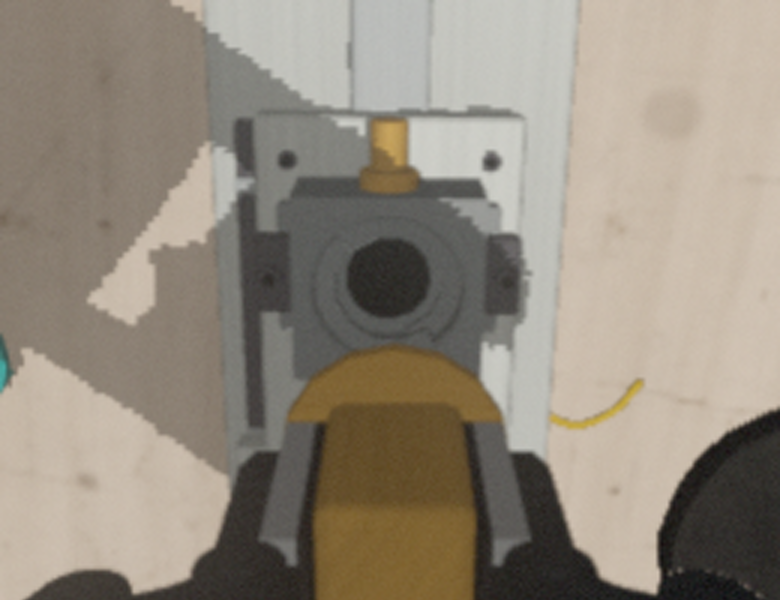

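The crop shows the port clear, just ahead of the held elbow: mouth ring centre at about (260,196) in the full image. The jig is square to the tool.

```bash
python3 - <<'E'
from h import *
import pickle
np.set_printoptions(precision=2,suppress=True)
s=pickle.load(open('port1.pkl','rb'));c=cam('wrist',s);c1=cam('wrist',pickle.load(open('jig1.pkl','rb')))
a=(259.8,196);b=(268.3,171.3)
for z in(65,66,67): print(onz(c,a,z),onz(c1,b,z))
print(tri([ray(c,a),ray(c1,b)]))
# ring projection model for fit: extents of 42mm circle at candidate centre
for y in(-294,-293,-292,-291):
    t=np.linspace(0,2*np.pi,60);P=np.array([proj(c,(488+21*np.cos(k),y+21*np.sin(k),67)) for k in t]);q=(P-[130,100])*3
    print(y,q.min(0),q.max(0))
# held elbow: flange radius 21 at nose+18.5 (nose=TCP-22.4) predicted extents and body top
M=T(s);off=M[:3,3]
for dz in(-3.9,31.6):
    r=21 if dz<0 else 12*2**.5
    P=np.array([proj(c,off+np.array([r*np.cos(k),r*np.sin(k),dz])) for k in t]);q=(P-[130,100])*3;print('fl' if dz<0 else 'body',q.min(0),q.max(0))
go([488,-293,100],4.4)
E
```

```text
[ 487.72 -292.82   65.  ] [ 486.72 -292.56   65.  ]
[ 487.7  -292.47   66.  ] [ 486.74 -292.29   66.  ]
[ 487.67 -292.11   67.  ] [ 486.76 -292.03   67.  ]
[ 487.22 -290.49   72.15]
-294 [314.77 221.77] [465.35 363.42]
-293 [314.94 218.21] [465.72 360.23]
-292 [315.12 214.65] [466.08 357.03]
-291 [315.29 211.07] [466.45 353.82]
fl [280.68 342.18] [511.82 547.32]
body [279.55 468.02] [513.95 666.47]
GO [-0.03 -0.03  1.06] [ 0.01  0.   -0.01]
```

>>> {"name": "step_arm", "arguments": {
  "series": [
    [-0.03,-0.025,0.4,0,0,0],
    [-0.03,-0.025,0.9,0,0,0],
    [-0.03,-0.025,1.15,0,0,0],
    [-0.03,-0.025,1.15,0,0,0],
    [-0.03,-0.025,1.15,0,0,0]
  ]
}}

```text
time_s: 8.45
tcp_pos: [488.3, -293.6, 95.3]
orientation: [0.68, 0.733, 0.0, 0.001]
ft_force: [-0.0, 0.3, -0.6]
finger_gap: 0.273
finger_force: 49.4
```

>>> {"name": "step_arm", "arguments": {
  "series": [
    [0,0,0.03,0,0,0],
    [0,0,0.06,0,0,0],
    [0,0,0.09,0,0,0],
    [0,0,0.12,0,0,0],
    [0,0,0.12,0,0,0]
  ]
}}

```text
time_s: 9.07
tcp_pos: [487.7, -293.2, 86.8]
orientation: [0.68, 0.733, -0.0, -0.0]
ft_force: [0.3, -0.6, -1.3]
finger_gap: 0.273
finger_force: 49.4
```

```bash
python3 - <<'E'
from h import *
s=status.observe();print(s['tcp_pos'],s['ft_force'],s['moment'],s['finger_gap'],s['joint_pos'][5])
E
```

```text
[ 487.69850464 -293.23956017   86.84910441] [ 0.27660792 -0.57658176 -1.25257196] [-0.02187323  0.0123658  -0.00442289] 0.2730763323907868 -0.6987771326905882
```

>>> {"name": "step_arm", "arguments": {
  "series": [
    [0.005,0,0.015,0,0,0],
    [0.01,0,0.03,0,0,0],
    [0.012,0,0.045,0,0,0],
    [0.012,0,0.06,0,0,0],
    [0.012,0,0.06,0,0,0]
  ]
}}

```text
time_s: 9.7
tcp_pos: [487.7, -292.6, 83.4]
orientation: [0.68, 0.733, -0.0, -0.0]
ft_force: [0.1, -0.4, -0.7]
finger_gap: 0.273
finger_force: 49.4
```

```bash
python3 - <<'E'
from h import *
s=status.observe();print(s['tcp_pos'],s['ft_force'],s['moment'],s['finger_gap'],s['joint_pos'][5])
E
```

```text
[ 487.69164172 -292.56145379   83.36795651] [ 0.10041457 -0.35972338 -0.67911468] [ 0.02033498  0.00597582 -0.01706821] 0.2725432299257619 -0.697776217139705
```

>>> {"name": "step_arm", "arguments": {
  "series": [
    [0,0,0.008,0,0,0],
    [0,0,0.016,0,0,0],
    [0,0,0.024,0,0,0],
    [0,0,0.03,0,0,0],
    [0,0,0.03,0,0,0]
  ]
}}

```text
time_s: 10.32
tcp_pos: [487.8, -292.6, 82.2]
orientation: [0.68, 0.733, 0.0, 0.0]
ft_force: [-2.3, 1.1, 5.6]
finger_gap: 0.272
finger_force: 50.5
```

>>> {"name": "step_arm", "arguments": {
  "series": [
    [0,0,0.005,0,0,1],
    [0,0,0.012,0,0,2],
    [0,0,0.018,0,0,3],
    [0,0,0.025,0,0,4],
    [0,0,0.025,0,0,4]
  ]
}}

```text
time_s: 10.95
tcp_pos: [488.5, -293.2, 81.3]
orientation: [0.797, 0.604, 0.0, 0.001]
ft_force: [-0.0, -0.9, 9.4]
finger_gap: 0.276
finger_force: 50.8
```

```bash
python3 - <<'E'
from h import *
s=status.observe();print(s['tcp_pos'],s['ft_force'],s['moment'],s['finger_gap'],s['joint_pos'][5])
E
```

```text
[ 488.51782138 -293.22635269   81.2702557 ] [-0.03305441 -0.91576378  9.36009467] [-0.0035732   0.12705746  0.03305432] 0.2762198308222072 -0.3474838759179246
```

>>> {"name": "step_arm", "arguments": {
  "series": [
    [0,0,0.006,0,0,1.5],
    [0,0,0.013,0,0,3],
    [0,0,0.021,0,0,4.5],
    [0,0,0.03,0,0,6],
    [0,0,0.035,0,0,7]
  ]
}}

```text
time_s: 11.58
tcp_pos: [488.8, -293.1, 79.6]
orientation: [0.942, 0.335, 0.001, 0.001]
ft_force: [-0.7, 2.5, 13.8]
finger_gap: 0.269
finger_force: 51.5
```

```bash
python3 - <<'E'
from h import *
s=status.observe();print(s['tcp_pos'],s['ft_force'],s['moment'],s['finger_gap'],s['joint_pos'][5])
E
```

```text
[ 488.76523358 -293.06536476   79.57828952] [-0.68703836  2.45658655 13.77569434] [0.63945834 0.039534   0.17825381] 0.2694426452032786 0.2654791455995601
```

>>> {"name": "step_arm", "arguments": {
  "series": [
    [0,0,0.002,0,0,1.5],
    [0,0,0.006,0,0,3],
    [0,0,0.011,0,0,4.5],
    [0,0,0.016,0,0,6],
    [0,0,0.02,0,0,7]
  ]
}}

```text
time_s: 12.2
tcp_pos: [488.4, -292.8, 77.4]
orientation: [0.999, 0.036, 0.001, 0.0]
ft_force: [-0.4, 0.7, -1.6]
finger_gap: 0.269
finger_force: 49.5
```

```bash
python3 - <<'E'
from h import *
s=status.observe();print(s['tcp_pos'],s['ft_force'],s['moment'],s['finger_gap'],s['joint_pos'][5])
q=R.from_quat(s['orientation']).as_matrix();print('tool x yaw',np.degrees(np.arctan2(q[1,0],q[0,0])))
E
```

```text
[ 488.35273755 -292.81045756   77.35870017] [-0.37353002  0.66998777 -1.58888461] [ 0.0007954  -0.00619486 -0.03611611] 0.26916740518845883 0.8765190214551847
tool x yaw 4.132000801136773
```

>>> {"name": "step_arm", "arguments": {
  "series": [
    [0,0,0.003,0,0,1],
    [0,0,0.007,0,0,2],
    [0,0,0.011,0,0,3],
    [0,0,0.015,0,0,4],
    [0,0,0.015,0,0,4]
  ]
}}

```text
time_s: 12.82
tcp_pos: [488.0, -293.0, 76.5]
orientation: [0.991, -0.137, 0.001, 0.0]
ft_force: [-0.7, -0.1, 5.3]
finger_gap: 0.272
finger_force: 50.3
```

```bash
python3 - <<'E'
from h import *
import pickle
s=status.observe();print(s['tcp_pos'],s['ft_force'],s['moment'],s['finger_gap'],s['joint_pos'][5])
q=R.from_quat(s['orientation']).as_matrix();print('tool x yaw',np.degrees(np.arctan2(q[1,0],q[0,0])))
im=cams.capture('wrist');cv2.imwrite('pics/screw1.png',im);pickle.dump(s,open('screw1.pkl','wb'))
cv2.imwrite('pics/crop4.png',cv2.resize(im[130:370,130:390],(650,600),interpolation=cv2.INTER_CUBIC))
E
```

```text
[ 488.04921781 -292.99442707   76.54833993] [-0.66585053 -0.12535661  5.31654598] [ 0.05766989  0.1897147  -0.03406394] 0.272097373033492 1.223314678859919
tool x yaw -15.741979054583823
```

View pics/crop4.png

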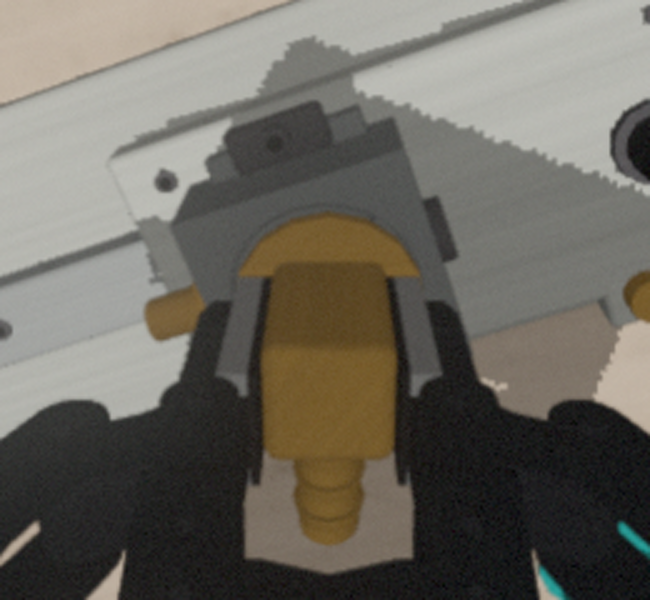

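The picture shows the elbow gripped squarely with its flange just above the block, about 70° of turn still to go. I'll keep turning and watch for the bite.

>>> {"name": "step_arm", "arguments": {
  "series": [
    [0,0,0.005,0,0,1.5],
    [0,0,0.01,0,0,3],
    [0,0,0.015,0,0,4.5],
    [0,0,0.021,0,0,6],
    [0,0,0.021,0,0,6]
  ]
}}

```text
time_s: 13.5
tcp_pos: [488.5, -293.3, 76.0]
orientation: [0.921, -0.389, 0.001, 0.0]
ft_force: [-1.4, -0.2, 11.6]
finger_gap: 0.273
finger_force: 51.0
```

```bash
python3 - <<'E'
from h import *
s=status.observe();print(s['tcp_pos'],s['ft_force'],s['moment'],s['finger_gap'],s['joint_pos'][5])
q=R.from_quat(s['orientation']).as_matrix();print('tool x yaw',np.degrees(np.arctan2(q[1,0],q[0,0])))
E
```

```text
[ 488.46039539 -293.2856097    75.95264131] [-1.36519127 -0.21755891 11.56878487] [ 0.07081394  0.29128657 -0.04279998] 0.2729508926822195 1.7475256822196386
tool x yaw -45.77506855403971
```

>>> {"name": "step_arm", "arguments": {
  "series": [
    [0,0,0.002,0,0,1],
    [0,0,0.005,0,0,2],
    [0,0,0.007,0,0,3],
    [0,0,0.01,0,0,4],
    [0,0,0.01,0,0,4]
  ]
}}

```text
time_s: 14.12
tcp_pos: [488.7, -293.4, 75.7]
orientation: [0.84, -0.543, 0.002, 0.0]
ft_force: [-1.8, 0.0, 12.8]
finger_gap: 0.271
finger_force: 51.4
```

```bash
python3 - <<'E'
from h import *
s=status.observe();print(s['tcp_pos'],s['ft_force'],s['moment'],s['finger_gap'],s['joint_pos'][5])
q=R.from_quat(s['orientation']).as_matrix();print('tool x yaw',np.degrees(np.arctan2(q[1,0],q[0,0])))
E
```

```text
[ 488.68408401 -293.37334088   75.68424651] [-1.83168455  0.03435533 12.77268635] [ 0.17437629  0.3285823  -0.05320074] 0.2711455842737038 2.095967522940061
tool x yaw -65.7386165863582
```

>>> {"name": "step_arm", "arguments": {
  "series": [
    [0,0,0.002,0,0,0.5],
    [0,0,0.004,0,0,1],
    [0,0,0.006,0,0,1.5],
    [0,0,0.008,0,0,2],
    [0,0,0.008,0,0,2]
  ]
}}

```text
time_s: 14.75
tcp_pos: [488.7, -293.4, 75.4]
orientation: [0.79, -0.614, 0.002, -0.0]
ft_force: [-1.7, 1.8, 16.0]
finger_gap: 0.272
finger_force: 51.7
```

```bash
python3 - <<'E'
from h import *
import pickle
s=status.observe();print(s['tcp_pos'],s['ft_force'],s['moment'],s['finger_gap'],s['joint_pos'][5])
q=R.from_quat(s['orientation']).as_matrix();print('tool x yaw',np.degrees(np.arctan2(q[1,0],q[0,0])))
print(q)
im=cams.capture('wrist');cv2.imwrite('pics/screw2.png',im);pickle.dump(s,open('screw2.pkl','wb'))
cv2.imwrite('pics/crop5.png',cv2.resize(im[130:370,130:390],(650,600),interpolation=cv2.INTER_CUBIC))
E
```

```text
[ 488.74865711 -293.36587047   75.4102185 ] [-1.66571729  1.77448314 15.97867497] [0.32240764 0.46833893 0.01728128] 0.27235537616655153 2.2698181135049773
tool x yaw -75.69838816411534
[[ 0.24702548 -0.9690055   0.00259978]
 [-0.96900567 -0.24703076 -0.00195249]
 [ 0.00253419 -0.00203688 -0.99999471]]
```

View pics/crop5.png

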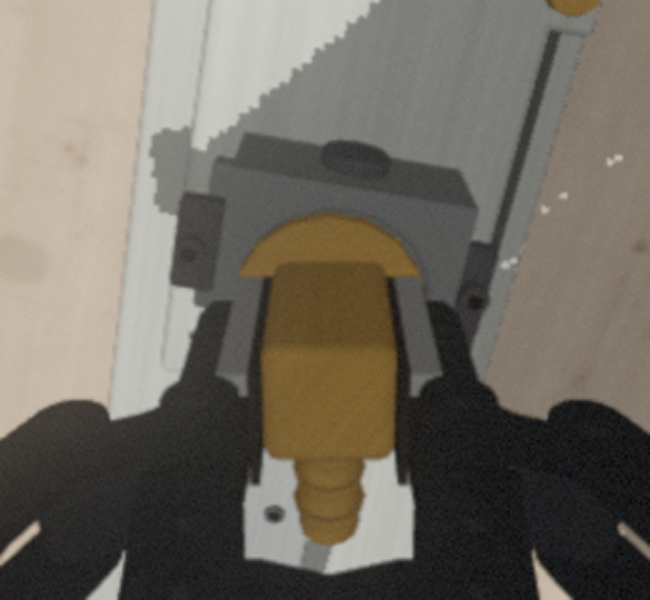

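>>> {"name": "step_arm", "arguments": {
  "series": [
    [0,0,0.002,0,0,0.5],
    [0,0,0.004,0,0,1],
    [0,0,0.006,0,0,1.5],
    [0,0,0.008,0,0,2],
    [0,0,0.008,0,0,2]
  ]
}}

```text
time_s: 15.42
tcp_pos: [488.8, -293.3, 75.2]
orientation: [0.733, -0.68, 0.002, -0.0]
ft_force: [-2.0, 2.5, 19.3]
finger_gap: 0.271
finger_force: 52.1
```

```bash
python3 - <<'E'
from h import *
s=status.observe();print(s['tcp_pos'],s['ft_force'],s['moment'],s['finger_gap'],s['joint_pos'][5])
q=R.from_quat(s['orientation']).as_matrix();print('tool x yaw',np.degrees(np.arctan2(q[1,0],q[0,0])))
c=cams.capture('wrist')
for l in ('outlet_tip','elbow_grip','test_socket'):
    for d in cams.spot_point(l,'wrist')[:2]: print(l,np.round(d['location'],1).tolist(),round(d['p'],2))
E
```

```text
[ 488.84891464 -293.32152836   75.16483417] [-1.99400597  2.48898412 19.31467908] [ 0.43198993  0.46853666 -0.0048295 ] 0.2711109109618567 2.444356540882696
tool x yaw -85.69910938239055
outlet_tip [489.0, -255.3, 88.0] 0.61
elbow_grip [491.0, -295.0, 95.2] 0.79
```

>>> {"name": "step_arm", "arguments": {
  "series": [
    [0,0,-0.01,0,0,0],
    [0,0,-0.02,0,0,0],
    [0,0,-0.03,0,0,0],
    [0,0,-0.035,0,0,0],
    [0,0,-0.035,0,0,0]
  ]
}}

```text
time_s: 16.25
tcp_pos: [488.8, -293.2, 75.6]
orientation: [0.733, -0.68, 0.001, -0.0]
ft_force: [5.4, -1.7, 1.8]
finger_gap: 0.276
finger_force: 49.6
```

```bash
python3 - <<'E'
from h import *
s=status.observe();print(s['tcp_pos'],s['ft_force'],s['moment'],s['finger_gap'],s['joint_pos'][5])
E
```

```text
[ 488.75275783 -293.18146792   75.62311281] [ 5.40809977 -1.65653078  1.78816678] [-0.31309539 -0.82703896  0.03328685] 0.2762062574697233 2.4438445141609986
```

>>> {"name": "step_arm", "arguments": {
  "series": [
    [0,0,-0.005,0,0,0],
    [0,0,-0.01,0,0,0],
    [0,0,-0.015,0,0,0],
    [0,0,-0.015,0,0,0],
    [0,0,-0.015,0,0,0]
  ]
}}

```text
time_s: 16.88
tcp_pos: [488.7, -293.0, 75.8]
orientation: [0.733, -0.68, 0.001, -0.0]
ft_force: [8.6, -2.8, -7.6]
finger_gap: 0.272
finger_force: 49.4
```

```bash
python3 - <<'E'
from h import *
s=status.observe();print(s['tcp_pos'],s['ft_force'],s['moment'],s['finger_gap'],s['joint_pos'][5])
E
```

```text
[ 488.69666532 -293.00075007   75.75531413] [ 8.58268803 -2.84428458 -7.64919432] [-0.50228047 -1.37968897 -0.06088966] 0.27221796569896056 2.4438475162536393
```

The elbow resists lifting, so its lugs are engaged under the thread and the seal is compressed. I'll relax, release and rise.

>>> {"name": "step_arm", "arguments": {
  "series": [
    [0,0,0.01,0,0,0],
    [0,0,0.01,0,0,0],
    [0,0,0.01,0,0,0],
    [0,0,0.01,0,0,0],
    [0,0,0.01,0,0,0]
  ]
}}

```text
time_s: 17.5
tcp_pos: [488.7, -293.0, 75.7]
orientation: [0.733, -0.68, 0.001, -0.0]
ft_force: [6.1, -1.5, -1.3]
finger_gap: 0.27
finger_force: 50.5
```

>>> {"name": "step_arm", "arguments": {
  "series": [
    [0,0,0,0,0,0],
    [0,0,0,0,0,0],
    [0,0,0,0,0,0],
    [0,0,-0.4,0,0,0],
    [0,0,-1.2,0,0,0]
  ],
  "grip": 0.6
}}

```text
time_s: 18.12
tcp_pos: [486.7, -291.9, 146.8]
orientation: [0.733, -0.68, -0.002, 0.0]
ft_force: [1.0, -0.7, 0.4]
finger_gap: 0.597
finger_force: 0.0
```

```bash
python3 - <<'E'
from h import *
import pickle
s=status.observe();print(s['tcp_pos'],s['ft_force'],s['finger_gap'],s['joint_pos'])
go([488,-340,175],184.4)
E
```

```text
[ 486.73239663 -291.93581019  146.82211041] [ 0.97954247 -0.71736413  0.41396546] 0.5965344476682626 [-6.22266320e-01  4.83345977e-01  1.68057102e+00 -4.33156734e-05
  9.81762181e-01  2.44379326e+00]
GO [ 0.799  0.041 -0.472] [ 0.036  0.03  -0.014]
```

>>> {"name": "step_arm", "arguments": {
  "series": [
    [0,0,-0.6,0,0,0],
    [0,0,-0.9,0,0,0],
    [0,0,-0.9,0,0,0],
    [0,0,-0.9,0,0,0],
    [0,0,-0.9,0,0,0]
  ]
}}

```text
time_s: 18.75
tcp_pos: [487.3, -292.3, 200.4]
orientation: [0.733, -0.68, -0.001, 0.0]
ft_force: [0.5, -0.4, -0.5]
finger_gap: 0.6
finger_force: 0.0
```

```bash
python3 - <<'E'
from h import *
import pickle
s=status.observe();print(s['tcp_pos'],s['orientation'])
im=cams.capture('wrist');cv2.imwrite('pics/set1.png',im);pickle.dump(s,open('set1.pkl','wb'))
for l in ('outlet_tip','elbow_grip','nose','test_socket','push_knob','port'):
    for d in cams.spot_point(l,'wrist')[:1]: print(l,np.round(d['location'],1).tolist(),round(d['p'],2))
cv2.imwrite('pics/crop6.png',cv2.resize(im[80:320,150:390],(600,600),interpolation=cv2.INTER_CUBIC))
E
```

```text
[ 487.34789838 -292.33455863  200.40706377] [ 7.33303410e-01 -6.79900914e-01 -9.18867264e-04  1.07268726e-04]
outlet_tip [307.3, -375.6, 35.6] 0.84
elbow_grip [491.1, -293.7, 98.0] 0.67
nose [341.1, -344.6, -3.3] 0.98
test_socket [482.7, -165.8, 92.0] 0.88
push_knob [492.5, -376.0, 66.6] 0.8
```

View pics/crop6.png

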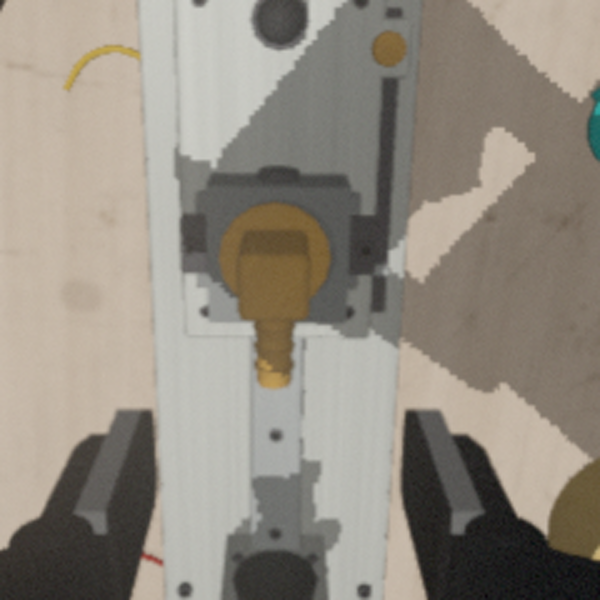

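The elbow stands in the port with its outlet aligned on the socket: outlet at crop (274,385), socket at (275,575). The flange's apparent size fits z ≈ 72, which puts the nose about 13 mm down. Next I'll locate the knob for pushing.

```bash
python3 - <<'E'
from h import *
import pickle
np.set_printoptions(precision=1,suppress=True)
s=pickle.load(open('set1.pkl','rb'));c=cam('wrist',s)
print('knob top',onz(c,(150+280/2.5,80+20/2.5),82))
print('tip',onz(c,(150+274/2.5,80+383/2.5),90),'sock')
go([497,-420,120],184.4); 
E
```

```text
knob top [ 492.3 -377.4   82. ]
tip [ 485.  -251.4   90. ] sock
GO [2.1 0.  1.4] [ 0.  0. -0.]
```

>>> {"name": "step_arm", "arguments": {
  "series": [
    [0.7,0,0,0,0,0],
    [1.5,0.01,0.4,0,0,0],
    [2.1,0.01,1.3,0,0,0],
    [2.1,0.01,1.35,0,0,0],
    [2.1,0.01,1.35,0,0,0]
  ],
  "grip": 0
}}

```text
time_s: 19.73
tcp_pos: [496.8, -417.9, 121.0]
orientation: [0.733, -0.68, -0.0, -0.0]
ft_force: [0.6, -1.2, 0.5]
finger_gap: 0.004
finger_force: 0.0
```

>>> {"name": "step_arm", "arguments": {
  "series": [
    [0,0,0.4,0,0,0],
    [0,0,0.8,0,0,0],
    [0,0,1.07,0,0,0],
    [0,0,1.07,0,0,0],
    [0,0,1.07,0,0,0]
  ]
}}

```text
time_s: 20.35
tcp_pos: [497.3, -418.5, 57.7]
orientation: [0.733, -0.68, 0.001, 0.0]
ft_force: [-0.7, -0.7, 0.2]
finger_gap: 0.001
finger_force: 0.0
```

```bash
python3 - <<'E'
from h import *
s=status.observe();print(s['tcp_pos'],s['ft_force'],s['finger_gap'])
go([492.6,-367.4+0,56],184.4)
E
```

```text
[ 497.26519128 -418.54128127   57.72147427] [-0.70066206 -0.70041889  0.16883633] 0.0012956813573161982
GO [-0.856  0.013  0.028] [-0.014 -0.016 -0.011]
```

>>> {"name": "step_arm", "arguments": {
  "series": [
    [-0.2,0.013,0,0,0,0],
    [-0.35,0.013,0,0,0,0],
    [-0.42,0.013,0,0,0,0],
    [-0.5,0.013,0,0,0,0],
    [-0.6,0.013,0,0,0,0]
  ]
}}

```text
time_s: 20.98
tcp_pos: [493.3, -382.4, 56.7]
orientation: [0.733, -0.68, 0.001, 0.0]
ft_force: [0.5, -1.5, 0.6]
finger_gap: -0.001
finger_force: 0.6
```

>>> {"name": "step_arm", "arguments": {
  "series": [
    [-0.15,0,0,0,0,0],
    [-0.3,0,0,0,0,0],
    [-0.5,0,0,0,0,0],
    [-0.7,0,0,0,0,0],
    [-0.9,0,0,0,0,0]
  ]
}}

```text
time_s: 21.6
tcp_pos: [489.1, -327.6, 56.3]
orientation: [0.733, -0.68, -0.0, -0.0]
ft_force: [1.7, -1.5, 0.6]
finger_gap: 0.001
finger_force: 0.8
```

```bash
python3 - <<'E'
from h import *
s=status.observe();print(s['tcp_pos'],s['ft_force'])
cams.capture('wrist')
for l in ('push_knob','elbow_grip','test_socket'):
    for d in cams.spot_point(l,'wrist')[:1]: print(l,np.round(d['location'],1).tolist(),round(d['p'],2))
E
```

```text
[ 489.06217354 -327.63085448   56.31923894] [ 1.73392915 -1.54281117  0.57576774]
```

>>> {"name": "step_arm", "arguments": {
  "series": [
    [-0.1,0,0,0,0,0],
    [-0.2,0,0,0,0,0],
    [-0.28,0,0,0,0,0],
    [-0.36,0,0,0,0,0],
    [-0.42,0,0,0,0,0]
  ]
}}

```text
time_s: 22.42
tcp_pos: [487.5, -305.5, 56.5]
orientation: [0.734, -0.68, 0.002, 0.001]
ft_force: [-1.8, -27.1, -11.0]
finger_gap: 0.004
finger_force: 13.6
```

>>> {"name": "step_arm", "arguments": {
  "series": [
    [-0.03,0,0,0,0,0],
    [-0.06,0,0,0,0,0],
    [-0.09,0,0,0,0,0],
    [-0.1,0,0,0,0,0],
    [-0.1,0,0,0,0,0]
  ]
}}

```text
time_s: 23.05
tcp_pos: [486.6, -297.1, 56.3]
orientation: [0.733, -0.68, -0.0, -0.0]
ft_force: [0.5, 0.1, 0.1]
finger_gap: -0.003
finger_force: 0.0
```

>>> {"name": "step_arm", "arguments": {
  "series": [
    [-0.02,0,0,0,0,0],
    [-0.04,0,0,0,0,0],
    [-0.06,0,0,0,0,0],
    [-0.06,0,0,0,0,0],
    [-0.06,0,0,0,0,0]
  ]
}}

```text
time_s: 23.68
tcp_pos: [486.7, -296.1, 56.5]
orientation: [0.733, -0.68, 0.002, 0.001]
ft_force: [-1.4, -14.6, -5.0]
finger_gap: 0.001
finger_force: 7.5
```

>>> {"name": "step_arm", "arguments": {
  "series": [
    [-0.02,0,0,0,0,0],
    [-0.03,0,0,0,0,0],
    [-0.03,0,0,0,0,0],
    [-0.03,0,0,0,0,0],
    [-0.03,0,0,0,0,0]
  ]
}}

```text
time_s: 24.3
tcp_pos: [486.7, -296.0, 56.6]
orientation: [0.733, -0.68, 0.003, 0.001]
ft_force: [-1.9, -26.0, -9.3]
finger_gap: 0.003
finger_force: 12.9
```

>>> {"name": "step_arm", "arguments": {
  "series": [
    [0.1,0,0,0,0,0],
    [0.5,0,0,0,0,0],
    [1.0,0,-0.3,0,0,0],
    [1.3,0,-1.2,0,0,0],
    [1.3,0,-2.0,0,0,0]
  ]
}}

```text
time_s: 24.92
tcp_pos: [492.1, -370.7, 177.8]
orientation: [0.733, -0.68, -0.0, -0.0]
ft_force: [0.3, -0.5, 0.7]
finger_gap: -0.0
finger_force: 0.0
```

```bash
python3 - <<'E'
from h import *
go([487,-300,230],184.4)
E
```

```text
GO [-1.182 -0.004 -0.869] [-0.001  0.003 -0.026]
```

>>> {"name": "step_arm", "arguments": {
  "series": [
    [-0.3,0,-0.5,0,0,0],
    [-0.8,0,-0.87,0,0,0],
    [-1.5,0,-0.87,0,0,0],
    [-1.5,0,-0.87,0,0,0],
    [-1.5,0,-0.87,0,0,0]
  ]
}}

```text
time_s: 25.55
tcp_pos: [485.5, -280.3, 228.6]
orientation: [0.733, -0.68, 0.0, -0.0]
ft_force: [-0.3, 0.7, 0.4]
finger_gap: -0.001
finger_force: 0.0
```

```bash
python3 - <<'E'
from h import *
s=status.observe();print(s['tcp_pos'],s['ft_force'])
im=cams.capture('wrist')
for l in ('push_knob','elbow_grip','test_socket'):
    for d in cams.spot_point(l,'wrist')[:1]: print(l,np.round(d['location'],1).tolist(),round(d['p'],2))
cv2.imwrite('pics/fin.png',cv2.resize(im[60:340,120:400],(600,600),interpolation=cv2.INTER_CUBIC))
cams.capture('top')
for l in ('straight_barb','blank_plug','spray'):
    for d in cams.spot_point(l,'top')[:1]: print(l,np.round(d['location'],1).tolist(),round(d['p'],2))
E
```

```text
[ 485.5200523  -280.28454157  228.5573238 ] [-0.3137483   0.71994508  0.42724423]
push_knob [485.3, -277.4, 63.9] 0.84
elbow_grip [340.7, -347.0, 41.0] 0.74
straight_barb [477.4, 213.2, 3.4] 0.45
blank_plug [472.2, 122.4, 5.0] 0.67
```

View pics/fin.png

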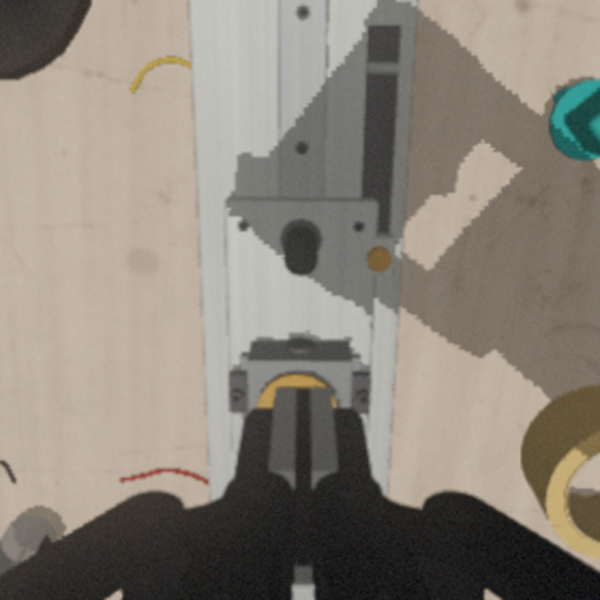

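The picture shows the carriage against the test station: knob at crop (300,243), about 99 mm along from where it started. The elbow is still upright in the port, the spray bottle is standing, and the gripper is clear of everything.

```bash
python3 -c "
from h import *
print(hand_in())"
```

```text
the job is handed in; nothing more can be done
None
```

The job is handed in: the brass elbow is screwed half a turn onto the seal with its outlet at the socket, and the carriage is pushed hard against its end stop at the test station (I did not directly see the outlet inside the socket), at about 26 s and with the other fittings and the spray bottle untouched.

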